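Load the cam lift and hold it at the top

TASK

The cam lift must bring exactly three of the squat turned feet up level with its ledge: one already stands in the tray, so with the lever still down stand two more of the loose feet from the bench upright in the tray, and leave the last foot on the bench. Then swing the lift's cam lever up by its side handle to its highest lift point, where the lever stands straight up (further on, the tray sinks again). The lever springs back if let go, so the program finishes while the robot is still holding it there; leave all the other things on the bench where they are.

Things in the scene. Friction and masses are not known exactly. Their poses are not given: they have to be found in the camera images.
- lift_base: base of the cam lift, a plywood plate 270 x 190 x 15 mm fixed to the bench; origin on the bench under the middle of the tray. x runs along the tray towards the ledge, y across it away from the lever side, z up; placed anew, turned up to 0.3 rad. Two wooden cheeks carry the shafts: x -90 to 90 mm, y -86 to -70 and 54 to 70 mm, 85 mm high
- ledge (a point): middle of the top of the lift's fixed wooden ledge, beyond the tray's +x end: x 132 to 187 mm, y -65 to 65 mm in lift_base, top 110 mm above the bench, level with the tray floor at the highest lift
- tray: plywood tray of the lift, axes parallel to lift_base's, origin at the centre of its floor's upper face. Floor x -100 to 104 mm, y -55 to 55 mm; rims 4 mm thick and 8 mm high on the -x, -y and +y sides, none on +x. The floor is 95 mm above the bench with the lever down; at the highest lift it has risen 15 mm and moved 18 mm along +x, staying level
- lever: steel cam lever, origin on its pivot axis, which runs along lift_base's y at x 40 mm, 60 mm above the bench. A flat arm (8 mm thick, 24 mm deep, at y -102 to -94 mm) leads to the handle 120 mm away. At rest it points to lift_base's -x, raised 0.171 rad above level; axes parallel to lift_base's when down, turning with it about y
- handle (a point): middle of the lever's dark wood side handle, a round bar 22 mm in diameter, 70 mm long, sticking out from the arm's end along lift_base's -y, parallel to the pivot axis; 120 mm from the axis, at y -137 mm of lift_base. 80 mm above the bench at rest, 180 mm at the highest lift
- cam (a joint): angle of the cam lever, rad: 0 at rest (down, on its stop), growing as the handle rises and swings over towards lift_base's +x; 1.4 is the highest lift (arm straight up), beyond it the tray sinks again; stop at 1.9. A spring pulls it back to 0: about 2 to 6 N at the handle, more as it rises
- foot_a: turned pale-wood furniture foot, a plain squat cylinder 40 mm in diameter and 40 mm tall, top edge bevelled over the last 6 mm, about 40 g; origin at the centre of its underside, z up. The four feet are alike; this one starts in the tray, anywhere along it
- foot_b: turned pale-wood furniture foot, a plain squat cylinder 40 mm in diameter and 40 mm tall, top edge bevelled over the last 6 mm, about 40 g; origin at the centre of its underside, z up. The four feet are alike; this one starts on the bench among other turned pieces
- foot_c: turned pale-wood furniture foot, a plain squat cylinder 40 mm in diameter and 40 mm tall, top edge bevelled over the last 6 mm, about 40 g; origin at the centre of its underside, z up. The four feet are alike; this one starts on the bench among other turned pieces
- foot_d: turned pale-wood furniture foot, a plain squat cylinder 40 mm in diameter and 40 mm tall, top edge bevelled over the last 6 mm, about 40 g; origin at the centre of its underside, z up. The four feet are alike; this one starts on the bench among other turned pieces
- finial: bystander: a tall turned finial, 40 mm in diameter, 70 mm tall with a waist, standing among the feet; origin at the centre of its underside
- coaster: bystander: a flat turned disc 66 mm in diameter, 18 mm thick, lying among the feet; origin at the centre of its underside
- sanding_block: bystander: cork block 110 x 65 x 35 mm on the left of the bench; origin at the centre of its underside
- brush: bystander: brush lying at the right of the lift, about 200 mm long, 20 mm high; origin near its middle
- mallet: bystander: mallet lying on the left, about 260 mm long, 26 mm high; origin near its middle
- knife: bystander: yellow utility knife 170 mm long, 14 mm thick, lying beyond the turned pieces; origin at the centre of its underside
Mind the look-alikes: they are no part of the job. What is shaped like the foot_d but green or red is not meant.

How it is judged:
By the outcome, as a careful person would: the job done as asked, in the order asked, and still so for the second after the job is handed in, while the arm keeps its last pose, push and grip.
It also fails if it takes over 72 s, if anything falls off the work surface, if the arm or the gripper's body presses on something with over 40 N, if the wrist force passes 120 N, or if a joint passes its speed limit or range.

ROBOT

A 6-joint arm with a two-finger parallel gripper is mounted at the origin on the work surface. World frame = base frame: x ahead of the robot, y to its left, z up, the work surface at z = 0. Lengths are in mm, angles in rad, forces in N, time in s.
With the tool pointing down it reaches from about 350 to 925 mm from the base axis. Payload 6.4 kg.
Tool frame: the origin (TCP) lies between the finger pads; the fingertips stand 8 mm ahead of it and the grasp point (between the pads) lies 11 mm behind it; z points along the fingers, y is the line along which they close (so a half turn about z gives the same grasp; the last joint's range is limited). The gripper opens to 85 mm and grips with 20 to 120 N. Pads are 22 mm wide; open, the fingers measure 114 mm over their backs; the gripper's body (76 mm by 85 mm) begins 54 mm behind the grasp point. The pads swing forward as they close: fully open they stand 13 mm farther back than shut.
Start: joints at [-1.412, 0.245, 1.558, -0, 1.339, -0.174], TCP at [212.354, -614.345, 239.29] pointing down, gripper open.
Joint ranges: [-3.13, 3.13], [-1.02, 2.26], [0.13, 2.54], [-0.95, 4.09], [0.21, 2.88], [-2.74, 2.74]. Speed limits (rad/s): [2.57, 2.57, 3.14, 3.14, 3.14, 3.14].

INTERFACE

Orientations are given as a unit quaternion [w, x, y, z].
In Python, from rig import manip gives the robot as it stands.
- The arm moves only by the tool apply_moves, never from a script. Its argument "moves" is a list of rows, each an object with "delta_pos": the shift along the world's x, y, z in mm, a list of three; "turn": the turn about the world's z in degrees; "hand": the opening, from -1 (shut) to 1 (fully open). A call has 1 to 10 rows; each row is the pose to reach, as a shift and turn from the pose commanded when the call began; what a row does not reach only later rows make up. A row lasts 1/8 s, in which the tool goes at most 62.5 mm and 10.7 degrees, less where a joint would pass 70% of its speed; a pose out of reach is approached as far as the arm can. A call with a gripper value outside its range is refused whole. The fingers move at their own pace and stop on an object; the grip force is fixed at half the most. Time passes only in rows, so rows that repeat a pose let the fingers close. It gives the time, the measured TCP pose, the force, the opening and the grip force at its end, in the units of the state.
- manip.observe(): the state, without advancing time (a new reading comes with each control period).
- manip.capture(name): name is "side" or "top" or "wrist"; returns (picture, depth): 480x640x3 uint8, blue, green, red; 480x640 float32, mm along the optical axis (not along the pixel's ray), 0 where there is no reading.
- manip.camera_info(name): a dict with "vfov" (degrees; the focal length in pixels is half the picture's height over the tangent of half this angle, whatever the lens; pixels are square), "cx", "cy" (the principal point, pixels), "world_to_cam" (4x4, takes a point from world to camera coordinates). Camera axes: x right, y down, z forward; pixel columns grow to the right and rows downward; lengths in mm; the calibration is good to about 2 mm. A picture is of the moment at which its call begins: read the wrist's pose just before it. camera_info takes no time and is no camera call; for the wrist camera it gives the pose at the moment of the call.
- manip.finish_job(): hands the job in; it is judged then, once.
The state is a dict: "clock": time; "joint_positions": joint angles; "joint_vel": joint speeds; "tau": joint torques, N m; "tool_pos": TCP position; "tcp_rot": TCP orientation; "wrist_force": force on the tool from outside, world axes, zero at the start; "torque": the same for the moment, N m; "finger_gap": finger opening in mm; "gripper_force": force on a finger pad.
Only numpy, scipy, OpenCV 4.12 (cv2) and the standard library are available. Lean on these libraries where they do the work, as an engineer would, in place of code of your own. Each camera call takes 0.05 s, during which the arm holds its last target. There are 200 camera calls.

## Working session

There is one attempt and no reset: what is moved stays moved. The work goes in short steps, Python scripts to look and compute and a tool call to move; the robot and the scene stay as the last step left them, time stands still between calls to the robot, and variables do not carry over. Pictures are saved under pics/ and viewed, at most 10 in all, crops included, and the job is handed in when it is done.

Besides the shell and the picture viewer there is one more tool, called after ">>>" as name(argument=value, ...), one argument or row to a line, values as JSON. apply_moves: Moves the arm, as the interface text tells. Its arguments: {"type":"object","properties":{"moves":{"type":"array","items":{"type":"object","properties":{"delta_pos":{"type":"array","items":{"type":"number"}},"turn":{"type":"number"},"hand":{"type":"number"}}}}},"required":["moves"]}

```bash
mkdir -p pics; ls; cat > h.py <<'E'
import numpy as np, cv2
from rig import manip
def K(n):
    i=manip.camera_info(n); f=240/np.tan(np.radians(i["vfov"])/2)
    return f,i["cx"],i["cy"],np.array(i["world_to_cam"])
def ray(n,u,v,z,k=None):
    f,cx,cy,T=k or K(n); Ti=np.linalg.inv(T)
    d=Ti[:3,:3]@np.array([(u-cx)/f,(v-cy)/f,1]); o=Ti[:3,3]
    return o+d*(z-o[2])/d[2]
def proj(n,p,k=None):
    f,cx,cy,T=k or K(n); q=T@np.append(p,1); return cx+f*q[0]/q[2],cy+f*q[1]/q[2]
def cloud(n,D,k=None):
    f,cx,cy,T=k or K(n); Ti=np.linalg.inv(T)
    v,u=np.mgrid[:480,:640]; P=np.stack([(u-cx)/f*D,(v-cy)/f*D,D,np.ones_like(D)],-1)
    return (P@Ti.T)[...,:3]
E
python3 - <<'E'
from h import *
for n in ["top","side"]:
    p,D=manip.capture(n); cv2.imwrite(f"pics/{n}0.png",p); np.save(n+"0.npy",D)
    f,cx,cy,T=K(n); print(n,f,cx,cy,np.linalg.inv(T).round(2))
print(manip.observe())
E
```

```text
pics
top 501.1098562429787 310.7111150874988 246.39796887516854 [[-3.00000e-02 -1.00000e+00  7.00000e-02  4.99460e+02]
 [-1.00000e+00  3.00000e-02  0.00000e+00  2.11900e+01]
 [-0.00000e+00 -7.00000e-02 -1.00000e+00  1.24307e+03]
 [ 0.00000e+00  0.00000e+00  0.00000e+00  1.00000e+00]]
side 593.3681635711935 316.0020152747344 242.38977423918533 [[ 9.90000e-01 -8.00000e-02  9.00000e-02  4.37150e+02]
 [-1.20000e-01 -4.80000e-01  8.70000e-01 -1.31945e+03]
 [-2.00000e-02 -8.70000e-01 -4.90000e-01  8.28230e+02]
 [ 0.00000e+00  0.00000e+00  0.00000e+00  1.00000e+00]]
{'clock': 0.1, 'joint_positions': array([-1.41210619e+00,  2.45752212e-01,  1.55889258e+00,  1.96770754e-05,
        1.33867743e+00, -1.74097689e-01]), 'joint_vel': array([-0.00058412, -0.00123983, -0.00263469,  0.00039987, -0.00010789,
       -0.00023629]), 'tau': array([-2.16293415e-04, -4.30672002e+01, -3.27128398e+01, -1.05899603e-04,
        2.83811940e-03,  8.38370909e-06]), 'tool_pos': array([ 212.27585903, -613.85198423,  238.28514002]), 'tcp_rot': array([-8.64683318e-04,  9.86188451e-01,  1.65624852e-01,  1.62344595e-05]), 'wrist_force': array([ 0.65516766, -0.69645787,  0.17572858]), 'torque': array([-0.00328514,  0.01398045, -0.05874499]), 'gripper_force': 0.0, 'finger_gap': 85.39691949696262}
```

View pics/top0.png

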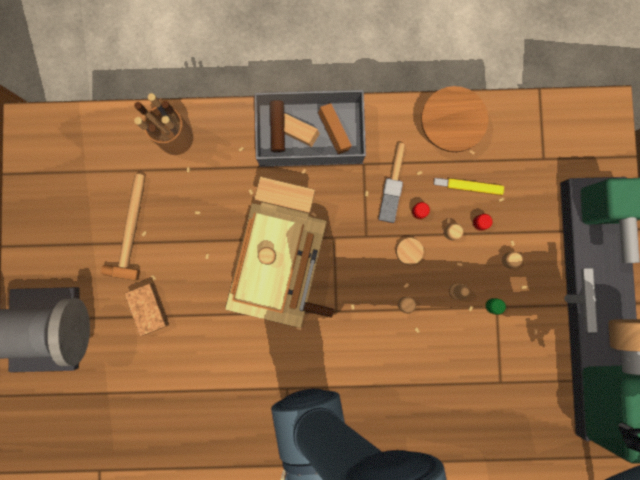

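View pics/side0.png

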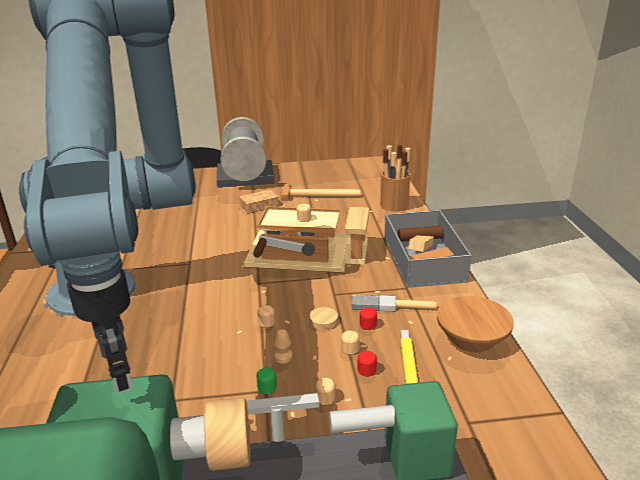

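The top view shows these pale turned pieces:
- Candidate feet at (455,231), (513,259) and (407,304).
- The waisted finial at (461,292), also at (283,347) in the side view.
- The flat coaster at (410,250).
- Red and green look-alikes at (421,210), (484,221) and (497,306).

The lift is at (275,255), with one foot in the tray at (267,256) and the dark handle at (320,310). I'll measure heights and check an enlarged crop.

```bash
python3 - <<'E'
from h import *
D=np.load("top0.npy"); p=cv2.imread("pics/top0.png"); k=K("top"); C=cloud("top",D,k)
print("bench z", np.median(C[350:380,100:250,2]))
H=C[...,2]
for nm,(u,v),r in [("f1",(455,231),16),("f2",(513,259),16),("f3",(407,304),16),("fin",(461,292),16),("coa",(410,250),20),("grn",(497,306),16),("r1",(421,210),16),("r2",(484,221),16),("tray foot",(267,256),16)]:
    s=np.s_[v-r:v+r,u-r:u+r]; c=C[s]; h=c[...,2]; t=np.percentile(h,99)
    m=h>t-5; 
    print(nm,"top z %.0f"%t, "n",m.sum(),"mean xy",c[m][:,:2].mean(0).round(1),"span",np.ptp(c[m][:,:2],axis=0).round(0))
# tray floor / cheeks etc
s=np.s_[170:330,220:345]; c=C[s]
for lo,hi in [(8,22),(80,88),(90,99),(100,106),(107,114)]:
    m=((c[...,2]>lo)&(c[...,2]<hi)).astype(np.uint8)
    n,l,st,ce=cv2.connectedComponentsWithStats(m)
    for i in range(1,n):
        if st[i,4]>80:
            q=c[l==i][:,:2].astype(np.float32); print(lo,hi,st[i,4],cv2.minAreaRect(q))
a=cv2.resize(p[185:330,380:540],None,fx=4,fy=4,interpolation=cv2.INTER_CUBIC)
b=cv2.resize(p[165:335,215:350],(int(135*580/170),580),interpolation=cv2.INTER_CUBIC)
cv2.imwrite("pics/c1.png",a); cv2.imwrite("pics/c2.png",b)
E
```

```text
bench z -0.7187531567876704
f1 top z 43 n 109 mean xy [ 608.1 -315.6] span [128. 363.]
f2 top z 43 n 134 mean xy [ 537.3 -463.1] span [34. 37.]
f3 top z 43 n 120 mean xy [ 436.6 -198.7] span [ 80. 242.]
fin top z 72 n 55 mean xy [ 469.6 -298.8] span [ 42. 362.]
coa top z 22 n 326 mean xy [ 566.3 -213.4] span [ 98. 269.]
grn top z 43 n 106 mean xy [ 430.9 -397.5] span [ 91. 457.]
r1 top z 44 n 83 mean xy [ 658.1 -237. ] span [181. 283.]
r2 top z 43 n 136 mean xy [ 627.7 -381. ] span [150. 434.]
tray foot top z 138 n 128 mean xy [556.  118.9] span [ 75. 118.]
8 22 1320 ((576.8857421875, 101.95264434814453), (189.5457000732422, 212.1377410888672), 74.85366821289062)
8 22 1210 ((499.19793701171875, 123.38078308105469), (189.85215759277344, 182.50579833984375), 74.84882354736328)
8 22 169 ((521.9213256835938, 65.47576141357422), (12.01431655883789, 85.32877349853516), 75.66021728515625)
80 88 200 ((546.5377197265625, 190.7386474609375), (8.128381729125977, 146.83749389648438), 75.01101684570312)
80 88 487 ((524.4176025390625, 47.926185607910156), (15.947729110717773, 179.06381225585938), 74.79618072509766)
90 99 3871 ((545.1765747070312, 123.23332214355469), (118.29678344726562, 207.48324584960938), 74.8985824584961)
100 106 87 ((485.70538330078125, 191.80722045898438), (90.34052276611328, 42.002159118652344), 18.16226577758789)
107 114 1073 ((698.4052734375, 81.70755004882812), (129.6553955078125, 55.118045806884766), 74.91831970214844)
```

View pics/c1.png

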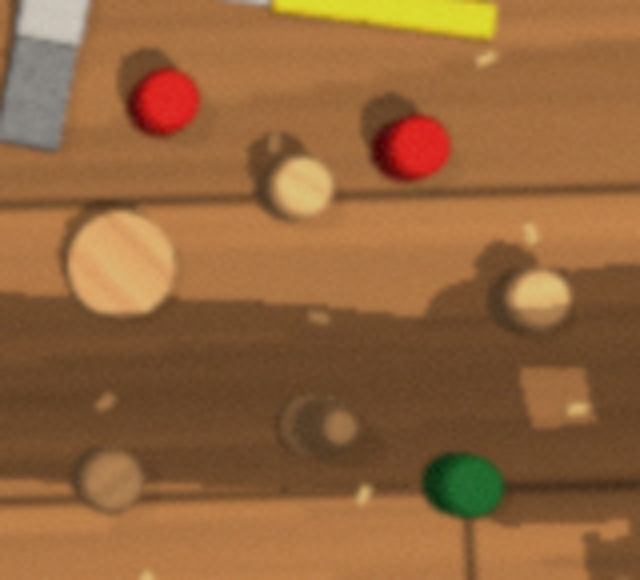

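View pics/c2.png

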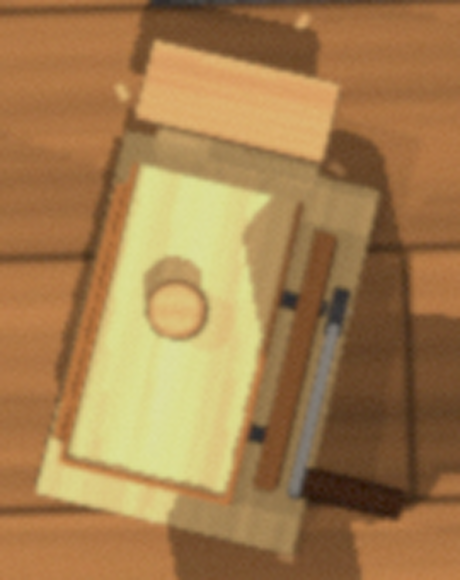

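The crop shows plain pale cylinders at (300,187), (538,299) and (110,480). The finial shows its knob at (340,425), the coaster is wide and flat at (120,263), and the others are red or green. The lift crop shows the tray foot near the middle, the arm at rest and the handle at (350,493). I'll use the two isolated feet, f3 (407,304) and f2 (513,259), and leave f1.

```bash
cat >> h.py <<'E'
A=0.2625; O=np.array([544.2,123.4]); X=np.array([np.cos(A),-np.sin(A)]); Y=np.array([np.sin(A),np.cos(A)])
def w(x,y): return O+x*X+y*Y
def loc(p): d=np.asarray(p)[:2]-O; return np.array([d@X,d@Y])
E
python3 - <<'E'
from h import *
D=np.load("top0.npy"); k=K("top"); C=cloud("top",D,k)
def cen(n,C,k,u,v,r,lo,hi,z):
    m=((C[...,2]>lo)&(C[...,2]<hi)).astype(np.uint8); q=np.zeros_like(m); q[v-r:v+r,u-r:u+r]=1; m&=q
    n_,l,st,ce=cv2.connectedComponentsWithStats(m); i=1+st[1:,4].argmax()
    return ray(n,*ce[i],z,k)[:2].round(1),st[i,4]
for nm,u,v,lo,hi,z in [("f1",455,231,35,50,40),("f2",513,259,35,50,40),("f3",407,304,35,50,40),("tray",267,256,129,145,135)]:
    print(nm,*cen("top",C,k,u,v,20,lo,hi,z))
k2=K("side");D2=np.load("side0.npy");C2=cloud("side",D2,k2)
for nm,u,v,lo,hi,z in [("f1",350,338,35,50,40),("f2",326,385,35,50,40),("f3",266,310,35,50,40),("tray",304,208,131,145,135)]:
    print("side",nm,*cen("side",C2,k2,u,v,20,lo,hi,z))
m=(C2[...,2]>132)&(C2[...,2]<145)
c,_=cen("top",C,k,267,256,20,129,145,135); print("tray foot local",loc(c))
for x in(-50,67): print(w(x,0))
print("handle",w(-78.2,-143),w(40,-143))
# dark handle pixels near
P=C[295:325,300:345]; mm=(P[...,2]>70)&(P[...,2]<100)&(P[...,1]<30); print(cv2.minAreaRect(P[mm][:,:2].astype(np.float32)),P[mm][:,2].max())
E
```

```text
f1 [ 609.7 -324.4] 177
f2 [ 538.1 -462.4] 182
f3 [ 435.4 -202.9] 172
tray [558.7 123.7] 223
side f1 [ 612.1 -330.8] 160
side f2 [ 539.3 -469.1] 213
side f3 [ 438.1 -209.1] 137
side tray [561.8 117. ] 75
tray foot local [13.92544302  4.05241123]
[495.91278713 136.37478605]
[608.90486525 106.0137867 ]
handle [431.57091097   5.59113656] [545.7218822  -25.08125765]
((431.7817687988281, 4.954996109008789), (55.59805679321289, 21.77619171142578), 74.21784973144531) 94.63064323980439
```

>>> apply_moves(
  moves=[
    {"delta_pos": [40,50,0],"turn": -10,"hand": 1},
    {"delta_pos": [80,100,0],"turn": -20,"hand": 1},
    {"delta_pos": [120,125,-20],"turn": -30,"hand": 1},
    {"delta_pos": [170,140,-40],"turn": -34,"hand": 1},
    {"delta_pos": [230,148,-60],"turn": -34,"hand": 1},
    {"delta_pos": [280,151,-80],"turn": -34,"hand": 1},
    {"delta_pos": [325,151,-100],"turn": -34,"hand": 1},
    {"delta_pos": [325,151,-100],"turn": -34,"hand": 1},
    {"delta_pos": [325,151,-100],"turn": -34,"hand": 1},
  ],
)

```text
clock: 1.23
tool_pos: [536.9, -463.3, 139.0]
tcp_rot: [-0.0, 0.992, -0.13, -0.0]
wrist_force: [0.9, -0.3, -0.6]
finger_gap: 85.4
gripper_force: 0.0
```

>>> apply_moves(
  moves=[
    {"delta_pos": [1,-2,-40],"turn": 0,"hand": 1},
    {"delta_pos": [1,-2,-80],"turn": 0,"hand": 1},
    {"delta_pos": [1,-2,-110],"turn": 0,"hand": 1},
    {"delta_pos": [1,-2,-126],"turn": 0,"hand": 1},
    {"delta_pos": [1,-2,-126],"turn": 0,"hand": -0.4},
    {"delta_pos": [1,-2,-126],"turn": 0,"hand": -0.4},
    {"delta_pos": [1,-2,-126],"turn": 0,"hand": -0.4},
    {"delta_pos": [1,-2,-126],"turn": 0,"hand": -0.4},
    {"delta_pos": [1,-2,-126],"turn": 0,"hand": -0.4},
    {"delta_pos": [1,-2,-126],"turn": 0,"hand": -0.4},
  ],
)

```text
clock: 2.48
tool_pos: [539.5, -466.7, 15.8]
tcp_rot: [0.001, 0.992, -0.13, 0.001]
wrist_force: [-0.4, -0.2, 6.7]
finger_gap: 38.3
gripper_force: 60.8
```

>>> apply_moves(
  moves=[
    {"delta_pos": [0,0,20],"turn": 0,"hand": -0.4},
    {"delta_pos": [0,0,60],"turn": 0,"hand": -0.4},
    {"delta_pos": [0,10,110],"turn": 0,"hand": -0.4},
    {"delta_pos": [5,40,150],"turn": 0,"hand": -0.4},
    {"delta_pos": [10,80,175],"turn": 0,"hand": -0.4},
    {"delta_pos": [15,125,190],"turn": 0,"hand": -0.4},
    {"delta_pos": [20,175,190],"turn": 0,"hand": -0.4},
    {"delta_pos": [25,225,190],"turn": 0,"hand": -0.4},
    {"delta_pos": [30,275,190],"turn": 0,"hand": -0.4},
    {"delta_pos": [35,325,190],"turn": 0,"hand": -0.4},
  ],
)

```text
clock: 3.72
tool_pos: [573.3, -138.6, 204.5]
tcp_rot: [0.0, 0.992, -0.13, 0.001]
wrist_force: [1.1, 0.8, -0.3]
finger_gap: 38.3
gripper_force: 60.2
```

>>> apply_moves(
  moves=[
    {"delta_pos": [5,50,0],"turn": 0,"hand": -0.4},
    {"delta_pos": [10,100,0],"turn": 0,"hand": -0.4},
    {"delta_pos": [15,145,0],"turn": 0,"hand": -0.4},
    {"delta_pos": [20,185,0],"turn": 0,"hand": -0.4},
    {"delta_pos": [28,215,0],"turn": 0,"hand": -0.4},
    {"delta_pos": [33,235,0],"turn": 0,"hand": -0.4},
    {"delta_pos": [36,245,0],"turn": 0,"hand": -0.4},
    {"delta_pos": [36,246,0],"turn": 0,"hand": -0.4},
    {"delta_pos": [36,246,-20],"turn": 0,"hand": -0.4},
    {"delta_pos": [36,246,-40],"turn": 0,"hand": -0.4},
  ],
)

```text
clock: 4.97
tool_pos: [608.8, 104.8, 161.3]
tcp_rot: [0.0, 0.991, -0.13, -0.001]
wrist_force: [0.8, 0.3, -0.9]
finger_gap: 37.9
gripper_force: 60.2
```

```bash
python3 - <<'E'
from h import *
p,D=manip.capture("side"); p2,D2=manip.capture("top"); o=manip.observe(); print(o["tool_pos"],o["tcp_rot"],o["finger_gap"])
a=cv2.resize(p[150:290,220:400],(540,420)); cv2.imwrite("pics/s1.png",a)
E
```

```text
[606.72489466 105.05759156 158.66944193] [ 4.83431168e-04  9.91455986e-01 -1.30384263e-01 -3.83904327e-03] 38.238207818531144
```

View pics/s1.png

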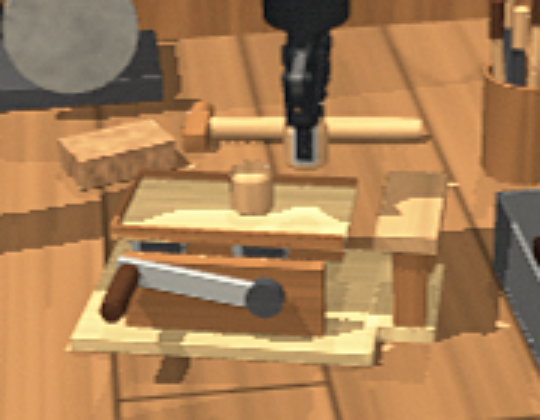

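The side crop shows the foot held upright at (305,145), over the ledge-side end of the tray. The tray foot is at (250,188).

>>> apply_moves(
  moves=[
    {"delta_pos": [0,0,-25],"turn": 0,"hand": -0.4},
    {"delta_pos": [0,0,-42],"turn": 0,"hand": -0.4},
    {"delta_pos": [0,0,-49],"turn": 0,"hand": -0.4},
    {"delta_pos": [0,0,-52],"turn": 0,"hand": -0.4},
    {"delta_pos": [0,0,-53],"turn": 0,"hand": -0.4},
    {"delta_pos": [0,0,-53],"turn": 0,"hand": -0.4},
  ],
)

```text
clock: 5.82
tool_pos: [609.8, 105.6, 111.0]
tcp_rot: [-0.0, 0.992, -0.13, 0.001]
wrist_force: [-0.8, -0.2, -0.6]
finger_gap: 37.9
gripper_force: 60.2
```

>>> apply_moves(
  moves=[
    {"delta_pos": [0,0,-1],"turn": 0,"hand": -0.4},
    {"delta_pos": [0,0,-2],"turn": 0,"hand": -0.4},
    {"delta_pos": [0,0,-2],"turn": 0,"hand": -0.4},
  ],
)

```text
clock: 6.2
tool_pos: [610.1, 105.7, 110.1]
tcp_rot: [-0.0, 0.992, -0.13, 0.001]
wrist_force: [-3.0, -0.4, 7.4]
finger_gap: 38.2
gripper_force: 61.1
```

>>> apply_moves(
  moves=[
    {"delta_pos": [0,0,1],"turn": 0,"hand": 0.25},
    {"delta_pos": [0,0,1],"turn": 0,"hand": 0.25},
    {"delta_pos": [0,0,1],"turn": 0,"hand": 0.25},
    {"delta_pos": [0,0,1],"turn": 0,"hand": 0.25},
    {"delta_pos": [0,0,15],"turn": 0,"hand": 0.25},
    {"delta_pos": [0,0,45],"turn": 0,"hand": 0.25},
    {"delta_pos": [0,0,85],"turn": 0,"hand": 1},
  ],
)

```text
clock: 7.08
tool_pos: [608.9, 105.6, 194.2]
tcp_rot: [0.0, 0.992, -0.13, -0.001]
wrist_force: [0.3, -0.7, 0.1]
finger_gap: 70.4
gripper_force: 0.0
```

>>> apply_moves(
  moves=[
    {"delta_pos": [-30,-35,0],"turn": 0,"hand": 1},
    {"delta_pos": [-65,-80,0],"turn": 0,"hand": 1},
    {"delta_pos": [-100,-125,0],"turn": 0,"hand": 1},
    {"delta_pos": [-130,-170,0],"turn": 0,"hand": 1},
    {"delta_pos": [-150,-220,-20],"turn": 0,"hand": 1},
    {"delta_pos": [-165,-265,-50],"turn": 0,"hand": 1},
    {"delta_pos": [-172,-300,-80],"turn": 0,"hand": 1},
    {"delta_pos": [-173,-311,-110],"turn": 0,"hand": 1},
    {"delta_pos": [-173,-311,-110],"turn": 0,"hand": 1},
  ],
)

```text
clock: 8.2
tool_pos: [435.1, -205.2, 82.2]
tcp_rot: [-0.001, 0.991, -0.131, -0.002]
wrist_force: [-0.4, -0.9, 0.7]
finger_gap: 85.5
gripper_force: 0.0
```

```bash
python3 - <<'E'
from h import *
p,D=manip.capture("top"); k=K("top"); C=cloud("top",D,k)
m=((C[...,2]>129)&(C[...,2]<145)).astype(np.uint8); m[:, :225]=0; m[:,330:]=0; m[330:]=0; m[:170]=0
n,l,st,ce=cv2.connectedComponentsWithStats(m)
for i in range(1,n):
    if st[i,4]>40: q=ray("top",*ce[i],135,k); print(st[i,4],ce[i],loc(q),C[l==i][:,2].std())
print(manip.observe()["tool_pos"])
E
```

```text
218 [273.68348624 233.05045872] [65.87548588 -1.10303549] 2.0316834183213612
218 [265.85321101 255.05045872] [14.31507185  4.10070887] 2.33906722076117
[ 436.21995196 -205.30644213   83.59783999]
```

Two feet are now in the tray, at local x 66 and 14. Next is the second foot, f3.

>>> apply_moves(
  moves=[
    {"delta_pos": [0,0,-35],"turn": 0,"hand": 1},
    {"delta_pos": [0,0,-60],"turn": 0,"hand": 1},
    {"delta_pos": [0,0,-70],"turn": 0,"hand": 1},
    {"delta_pos": [0,0,-70],"turn": 0,"hand": -0.4},
    {"delta_pos": [0,0,-70],"turn": 0,"hand": -0.4},
    {"delta_pos": [0,0,-70],"turn": 0,"hand": -0.4},
    {"delta_pos": [0,0,-70],"turn": 0,"hand": -0.4},
    {"delta_pos": [0,0,-70],"turn": 0,"hand": -0.4},
    {"delta_pos": [0,0,-70],"turn": 0,"hand": -0.4},
    {"delta_pos": [0,0,-70],"turn": 0,"hand": -0.4},
  ],
)

```text
clock: 9.5
tool_pos: [437.5, -206.1, 15.0]
tcp_rot: [0.001, 0.992, -0.13, 0.001]
wrist_force: [-1.0, 0.8, 6.6]
finger_gap: 37.9
gripper_force: 60.3
```

>>> apply_moves(
  moves=[
    {"delta_pos": [0,0,20],"turn": 0,"hand": -0.4},
    {"delta_pos": [0,0,60],"turn": 0,"hand": -0.4},
    {"delta_pos": [0,15,110],"turn": 0,"hand": -0.4},
    {"delta_pos": [5,50,150],"turn": 0,"hand": -0.4},
    {"delta_pos": [15,95,175],"turn": 0,"hand": -0.4},
    {"delta_pos": [25,145,185],"turn": 0,"hand": -0.4},
    {"delta_pos": [35,195,185],"turn": 0,"hand": -0.4},
    {"delta_pos": [45,245,185],"turn": 0,"hand": -0.4},
    {"delta_pos": [55,290,185],"turn": 0,"hand": -0.4},
    {"delta_pos": [59,325,185],"turn": 0,"hand": -0.4},
  ],
)

```text
clock: 10.75
tool_pos: [495.6, 121.5, 199.1]
tcp_rot: [-0.0, 0.992, -0.129, 0.001]
wrist_force: [0.3, -0.4, -0.5]
finger_gap: 38.4
gripper_force: 60.3
```

>>> apply_moves(
  moves=[
    {"delta_pos": [1,15,0],"turn": 0,"hand": -0.4},
    {"delta_pos": [1,17,-20],"turn": 0,"hand": -0.4},
    {"delta_pos": [1,17,-50],"turn": 0,"hand": -0.4},
    {"delta_pos": [1,17,-75],"turn": 0,"hand": -0.4},
    {"delta_pos": [1,17,-86],"turn": 0,"hand": -0.4},
    {"delta_pos": [1,17,-88],"turn": 0,"hand": -0.4},
    {"delta_pos": [1,17,-89],"turn": 0,"hand": -0.4},
    {"delta_pos": [1,17,-90],"turn": 0,"hand": -0.4},
    {"delta_pos": [1,17,-90],"turn": 0,"hand": -0.4},
  ],
)

```text
clock: 11.88
tool_pos: [497.2, 136.7, 109.6]
tcp_rot: [-0.0, 0.992, -0.13, 0.001]
wrist_force: [-1.2, -0.4, 4.9]
finger_gap: 38.4
gripper_force: 60.8
```

>>> apply_moves(
  moves=[
    {"delta_pos": [0,0,1],"turn": 0,"hand": 0.25},
    {"delta_pos": [0,0,1],"turn": 0,"hand": 0.25},
    {"delta_pos": [0,0,1],"turn": 0,"hand": 0.25},
    {"delta_pos": [0,0,1],"turn": 0,"hand": 0.25},
    {"delta_pos": [0,0,15],"turn": 0,"hand": 0.25},
    {"delta_pos": [0,0,45],"turn": 0,"hand": 0.25},
    {"delta_pos": [0,0,85],"turn": 0,"hand": 1},
    {"delta_pos": [0,0,85],"turn": 0,"hand": 1},
  ],
)

```text
clock: 12.88
tool_pos: [499.0, 136.8, 198.1]
tcp_rot: [-0.001, 0.992, -0.13, 0.004]
wrist_force: [0.4, 0.3, 0.2]
finger_gap: 85.1
gripper_force: 0.0
```

>>> apply_moves(
  moves=[
    {"delta_pos": [-15,-20,0],"turn": 10,"hand": 1},
    {"delta_pos": [-30,-50,0],"turn": 20,"hand": 1},
    {"delta_pos": [-45,-85,0],"turn": 30,"hand": 1},
    {"delta_pos": [-55,-115,0],"turn": 40,"hand": 1},
    {"delta_pos": [-65,-131,0],"turn": 50,"hand": 1},
    {"delta_pos": [-65,-131,0],"turn": 60,"hand": 1},
    {"delta_pos": [-65,-131,0],"turn": 70,"hand": 1},
    {"delta_pos": [-65,-131,0],"turn": 80,"hand": 1},
    {"delta_pos": [-65,-131,0],"turn": 90,"hand": 1},
    {"delta_pos": [-65,-131,-30],"turn": 90,"hand": 1},
  ],
)

```text
clock: 14.12
tool_pos: [432.9, 5.3, 164.8]
tcp_rot: [0.002, 0.793, 0.61, 0.002]
wrist_force: [0.4, 0.7, 0.6]
finger_gap: 85.2
gripper_force: 0.0
```

```bash
python3 - <<'E'
from h import *
p,D=manip.capture("top"); k=K("top"); C=cloud("top",D,k)
m=((C[...,2]>129)&(C[...,2]<145)).astype(np.uint8); m[:, :225]=0; m[:,330:]=0; m[330:]=0; m[:170]=0
n,l,st,ce=cv2.connectedComponentsWithStats(m)
for i in range(1,n):
    if st[i,4]>40: q=ray("top",*ce[i],135,k); print(st[i,4],ce[i],loc(q),C[l==i][:,2].std())
o=manip.observe(); print(o["tool_pos"],o["tcp_rot"],o["joint_positions"])
kw=K("wrist"); p,D=manip.capture("wrist"); Cw=cloud("wrist",D,kw)
cv2.imwrite("pics/w1.png",p); mm=(Cw[...,2]>72)&(Cw[...,2]<100)
q=loc  # handle pts
P=Cw[mm]; L=np.array([(P[:,:2]-O)@X,(P[:,:2]-O)@Y]).T
s=(L[:,1]<-104)&(L[:,0]<-40); print(s.sum(),np.percentile(L[s],[1,50,99],axis=0),P[s][:,2].max())
E
```

```text
218 [273.6146789 232.9587156] [66.03858428 -0.90556978] 2.0497640692835826
218 [265.6146789  255.22018349] [13.82640985  4.52447577] 2.0707515556809026
221 [260.74660633 284.13574661] [-50.68302464  -0.32331415] 2.422976685042266
[429.16276584   6.15325382 159.31074813] [-0.00208766  0.79299     0.60922884 -0.00164892] [-2.51101650e-01 -2.02610653e-01  2.16685475e+00 -2.24855652e-05
  1.18266916e+00  9.52228787e-03]
3960 [[ -89.54868431 -170.11540845]
 [ -78.87635352 -135.43238712]
 [ -68.26148777 -104.64532938]] 92.85346395903417
```

View pics/w1.png

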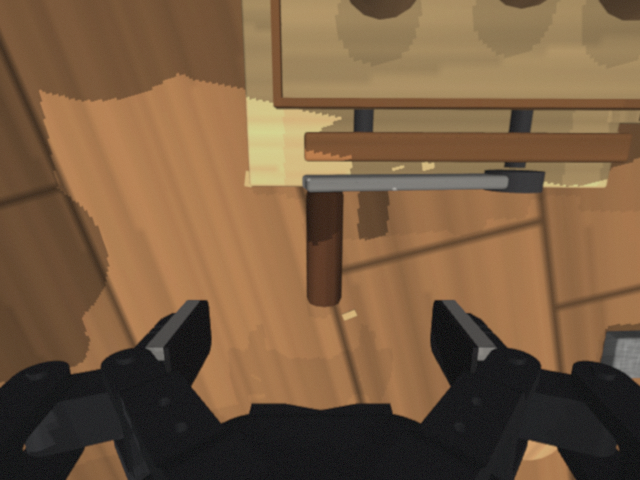

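The wrist view shows three standing feet in the tray. The handle at (323,250) lies square to the fingers and midway between them. I'll descend and grip it.

>>> apply_moves(
  moves=[
    {"delta_pos": [0,0,-40],"turn": 0,"hand": 1},
    {"delta_pos": [0,0,-75],"turn": 0,"hand": 1},
    {"delta_pos": [0,0,-96],"turn": 0,"hand": 1},
    {"delta_pos": [0,0,-96],"turn": 0,"hand": -0.8},
    {"delta_pos": [0,0,-96],"turn": 0,"hand": -0.8},
    {"delta_pos": [0,0,-96],"turn": 0,"hand": -0.8},
    {"delta_pos": [0,0,-96],"turn": 0,"hand": -0.8},
    {"delta_pos": [0,0,-96],"turn": 0,"hand": -0.8},
    {"delta_pos": [0,0,-96],"turn": 0,"hand": -0.8},
    {"delta_pos": [0,0,-96],"turn": 0,"hand": -0.8},
  ],
)

```text
clock: 15.48
tool_pos: [431.1, 5.7, 68.4]
tcp_rot: [-0.001, 0.793, 0.609, -0.001]
wrist_force: [-5.3, 0.9, 8.2]
finger_gap: 20.7
gripper_force: 58.2
```

>>> apply_moves(
  moves=[
    {"delta_pos": [1,0,6],"turn": 0,"hand": -0.8},
    {"delta_pos": [2.5,-0.7,11.7],"turn": 0,"hand": -0.8},
    {"delta_pos": [6.2,-1.7,23.1],"turn": 0,"hand": -0.8},
    {"delta_pos": [10.9,-2.9,34.1],"turn": 0,"hand": -0.8},
    {"delta_pos": [16.6,-4.5,44.5],"turn": 0,"hand": -0.8},
    {"delta_pos": [23.4,-6.3,54.2],"turn": 0,"hand": -0.8},
    {"delta_pos": [31,-8.3,63.2],"turn": 0,"hand": -0.8},
    {"delta_pos": [39.5,-10.6,71.4],"turn": 0,"hand": -0.8},
  ],
)

```text
clock: 16.48
tool_pos: [461.8, -2.7, 137.2]
tcp_rot: [-0.011, 0.792, 0.61, -0.01]
wrist_force: [-38.9, 5.9, 22.7]
finger_gap: 20.0
gripper_force: 59.1
```

>>> apply_moves(
  moves=[
    {"delta_pos": [-4,1,1],"turn": 0,"hand": -0.8},
    {"delta_pos": [-4,1,1],"turn": 0,"hand": -0.8},
  ],
)

```text
clock: 16.73
tool_pos: [463.0, -2.9, 139.2]
tcp_rot: [-0.004, 0.793, 0.61, -0.004]
wrist_force: [-14.5, 3.7, 2.9]
finger_gap: 19.6
gripper_force: 60.1
```

```bash
python3 - <<'E'
from h import *
for i in range(2):
    o=manip.observe(); print(o["tool_pos"],loc(o["tool_pos"]),o["tcp_rot"],o["wrist_force"],o["torque"],o["finger_gap"])
    p,D=manip.capture("side")
cv2.imwrite("pics/s2.png",cv2.resize(p[150:290,220:400],(720,560)))
E
```

```text
[462.98636934  -2.88958254 139.17800253] [ -45.65999117 -143.03802875] [-0.00440398  0.7926847   0.60960334 -0.00391666] [-14.52858262   3.69756983   2.87073098] [ 0.51806238  2.84787642 -0.00299799] 19.591163443275363
[463.00972572  -2.87309469 139.20086149] [ -45.64171341 -143.01604483] [-0.0044851   0.79267875  0.60961019 -0.00396115] [-15.49872234   3.24827144   3.5843533 ] [ 0.54057296  2.90765562 -0.06816598] 20.256204638239723
```

View pics/s2.png

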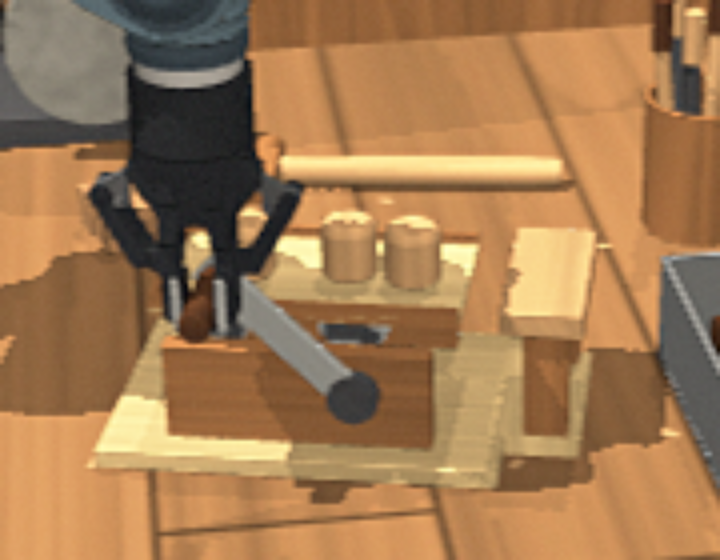

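The side crop shows the bar at (200,300) still between the fingers and the lever arm halfway up, with the feet upright. The bar has rolled down the pads by about 6 mm, so I'll keep the tool slightly low for the rest of the arc.

>>> apply_moves(
  moves=[
    {"delta_pos": [4,-1.1,2],"turn": 0,"hand": -0.8},
    {"delta_pos": [8,-2.2,5],"turn": 0,"hand": -0.8},
    {"delta_pos": [12.5,-3.4,8],"turn": 0,"hand": -0.8},
    {"delta_pos": [17.3,-4.6,10.5],"turn": 0,"hand": -0.8},
    {"delta_pos": [17.3,-4.6,10.5],"turn": 0,"hand": -0.8},
  ],
)

```text
clock: 17.45
tool_pos: [477.2, -6.8, 152.7]
tcp_rot: [-0.009, 0.792, 0.61, -0.009]
wrist_force: [-41.2, 6.2, 36.6]
finger_gap: 19.6
gripper_force: 62.1
```

```bash
cat > st.py <<'E'
from h import *
o=manip.observe(); t=o["tool_pos"]; x=loc(t)[0]; c=(40-x)/120; f=np.arccos(np.clip(c,-1,1)); print(t,loc(t),o["tcp_rot"],o["wrist_force"],o["torque"],"phi~",f,"offs",60+120*np.sin(f)-t[2])
p,D=manip.capture("side"); k=K("side"); C=cloud("side",D,k)
L=np.stack([(C[...,:2]-O)@X,(C[...,:2]-O)@Y],-1)
# tray floor height, away from feet
m=(L[...,0]>30)&(L[...,0]<105)&(np.abs(L[...,1])<45)&(C[...,2]>85)&(C[...,2]<118); print("tray z",np.median(C[m][:,2]),m.sum())
m=(L[...,0]>140)&(L[...,0]<180)&(np.abs(L[...,1])<55)&(C[...,2]>90); print("ledge z",np.median(C[m][:,2]))
# lever arm: outer face y~-102
a=(np.abs(L[...,1]+102)<6)&(C[...,2]>50)&(np.hypot(L[...,0]-40,C[...,2]-60)<100)&(np.hypot(L[...,0]-40,C[...,2]-60)>25)
q=np.stack([L[a][:,0]-40,C[a][:,2]-60],-1); print("arm n",len(q),"phi",np.median(np.arctan2(q[:,1],-q[:,0])) if len(q) else None)
E
python3 st.py
```

```text
[477.17423875  -6.84491726 152.69858424] [ -30.93174532 -143.17617915] [-0.00911709  0.79225473  0.61006101 -0.00865353] [-41.24572844   6.15099224  36.62823377] [1.19466653 7.70498728 0.02868994] phi~ 0.9383770456125112 offs 4.093396350601552
tray z 103.28742584891609 303
ledge z 110.40701777395282
arm n 222 phi 1.0270612443625882
```

>>> apply_moves(
  moves=[
    {"delta_pos": [2,-0.5,4],"turn": 0,"hand": -0.8},
    {"delta_pos": [6,-1.6,7],"turn": 0,"hand": -0.8},
    {"delta_pos": [10,-2.6,9.5],"turn": 0,"hand": -0.8},
    {"delta_pos": [10,-2.6,9.5],"turn": 0,"hand": -0.8},
    {"delta_pos": [10,-2.6,9.5],"turn": 0,"hand": -0.8},
  ],
)

```text
clock: 18.12
tool_pos: [491.0, -10.5, 163.5]
tcp_rot: [-0.004, 0.793, 0.61, -0.005]
wrist_force: [-27.7, 3.6, 27.9]
finger_gap: 20.3
gripper_force: 58.6
```

```bash
python3 st.py
```

```text
[490.98373569 -10.54033751 163.50532827] [ -16.63635721 -143.16150466] [-0.00427028  0.79251782  0.60981649 -0.00459459] [-27.69765767   3.62311154  27.88229127] [ 0.73818404  5.3182033  -0.00625667] phi~ 1.0792727498289034 offs 2.288447740504381
tray z 106.12848257935303 288
ledge z 110.37967898762906
arm n 216 phi 1.171664686024572
```

```bash
cat > st2.py <<'E'
from h import *
def meas(n,p,D):
    k=K(n); C=cloud(n,D,k); L=np.stack([(C[...,:2]-O)@X,(C[...,:2]-O)@Y],-1)
    led=np.median(C[(L[...,0]>142)&(L[...,0]<178)&(np.abs(L[...,1])<50)&(C[...,2]>95)][:,2])
    m=(L[...,0]>-95)&(L[...,0]<105)&(np.abs(L[...,1])<45)&(C[...,2]>85)&(C[...,2]<120); z=C[m][:,2]
    h,e=np.histogram(z,np.arange(85,120,1)); print(n,"ledge %.1f"%led,"tray mode %.1f"%(e[h.argmax()]+.5),"med %.1f"%np.median(z),len(z))
    r=np.hypot(L[...,0]-40,C[...,2]-60)
    for lo,hi in((20,45),(45,70),(70,105)):
        a=(L[...,1]<-92)&(L[...,1]>-112)&(r>lo)&(r<hi)&(C[...,2]>45)
        print("  r",lo,"phi %.3f"%np.median(np.arctan2(C[a][:,2]-60,40-L[a][:,0])),a.sum())
if __name__=="__main__":
    for n in("side","top"):
        meas(n,None,np.load(n+"0.npy"))
    for n in("side","top"):
        p,D=manip.capture(n); meas(n,p,D); cv2.imwrite(f"pics/{n}_n.png",p)
E
python3 st2.py
```

```text
side ledge 110.6 tray mode 95.5 med 95.7 1001
  r 20 phi 0.294 97
  r 45 phi 0.232 84
  r 70 phi 0.206 115
top ledge 109.0 tray mode 93.5 med 94.1 3144
  r 20 phi 0.531 45
  r 45 phi 0.366 36
  r 70 phi 0.298 53
side ledge 110.6 tray mode 104.5 med 105.8 578
  r 20 phi 1.264 91
  r 45 phi 1.156 88
  r 70 phi 1.162 85
top ledge 109.1 tray mode 103.5 med 103.7 2692
  r 20 phi 1.554 7
  r 45 phi 1.297 4
  r 70 phi 1.206 7
```

>>> apply_moves(
  moves=[
    {"delta_pos": [4.5,-1.2,2],"turn": 0,"hand": -0.8},
    {"delta_pos": [9,-2.4,3.5],"turn": 0,"hand": -0.8},
    {"delta_pos": [13.5,-3.6,5],"turn": 0,"hand": -0.8},
    {"delta_pos": [18.3,-4.9,6],"turn": 0,"hand": -0.8},
    {"delta_pos": [18.3,-4.9,6],"turn": 0,"hand": -0.8},
  ],
)

```text
clock: 18.9
tool_pos: [512.1, -16.2, 170.4]
tcp_rot: [-0.001, 0.793, 0.61, -0.002]
wrist_force: [-17.8, 1.4, 21.4]
finger_gap: 19.7
gripper_force: 61.7
```

```bash
python3 st.py; python3 - <<'E'
from st2 import *
p,D=manip.capture("top"); meas("top",p,D)
E
```

```text
[512.06049531 -16.22457214 170.36089815] [   5.19343691 -143.18169268] [-0.00109758  0.79271944  0.60958293 -0.00182664] [-17.82158322   1.44765504  21.41794956] [0.39902731 3.49719039 0.0071716 ] phi~ 1.2765123403109622 offs 4.480310331840144
tray z 108.80063285230779 243
ledge z 110.6272439241925
arm n 204 phi 1.3667117844097112
top ledge 109.0 tray mode 107.5 med 107.0 2686
  r 20 phi 1.704 2
  r 45 phi 1.451 4
  r 70 phi 1.393 4
```

>>> apply_moves(
  moves=[
    {"delta_pos": [4,-1.1,1],"turn": 0,"hand": -0.8},
    {"delta_pos": [8,-2.2,2],"turn": 0,"hand": -0.8},
    {"delta_pos": [12.5,-3.4,2.7],"turn": 0,"hand": -0.8},
    {"delta_pos": [16.5,-4.4,3.3],"turn": 0,"hand": -0.8},
    {"delta_pos": [20.5,-5.5,3.8],"turn": 0,"hand": -0.8},
    {"delta_pos": [24.5,-6.6,4.2],"turn": 0,"hand": -0.8},
    {"delta_pos": [28.5,-7.7,4.4],"turn": 0,"hand": -0.8},
    {"delta_pos": [32,-8.6,4.5],"turn": 0,"hand": -0.8},
    {"delta_pos": [32,-8.6,4.5],"turn": 0,"hand": -0.8},
  ],
)

```text
clock: 20.12
tool_pos: [544.3, -24.8, 173.2]
tcp_rot: [-0.001, 0.793, 0.609, -0.001]
wrist_force: [-9.8, 1.2, 8.6]
finger_gap: 20.0
gripper_force: 64.1
```

```bash
python3 st.py; python3 - <<'E'
from st2 import *
p,D=manip.capture("top"); meas("top",p,D)
p,D=manip.capture("side"); meas("side",p,D); cv2.imwrite("pics/s3.png",cv2.resize(p[120:290,220:400],(635,600),interpolation=cv2.INTER_CUBIC))
E
```

```text
[544.26037864 -24.7927143  173.21936564] [  38.51368556 -143.10059483] [-6.08687987e-04  7.92806736e-01  6.09471827e-01 -1.09567390e-03] [-9.75092633  1.18022738  8.57582845] [0.27343719 2.1956033  0.02092628] phi~ 1.558410056412011 offs 6.771429297177178
tray z 110.71780491685263 168
ledge z 110.58083597710981
arm n 175 phi 1.649631064833735
top ledge 109.0 tray mode 109.5 med 109.2 2536
  r 20 phi 1.333 1
  r 45 phi nan 0
  r 70 phi nan 0
side ledge 110.5 tray mode 109.5 med 111.0 482
  r 20 phi 1.695 87
  r 45 phi 1.640 87
  r 70 phi 1.626 30
  return _methods._mean(a, axis=axis, dtype=dtype,
  ret = ret.dtype.type(ret / rcount)
```

View pics/s3.png

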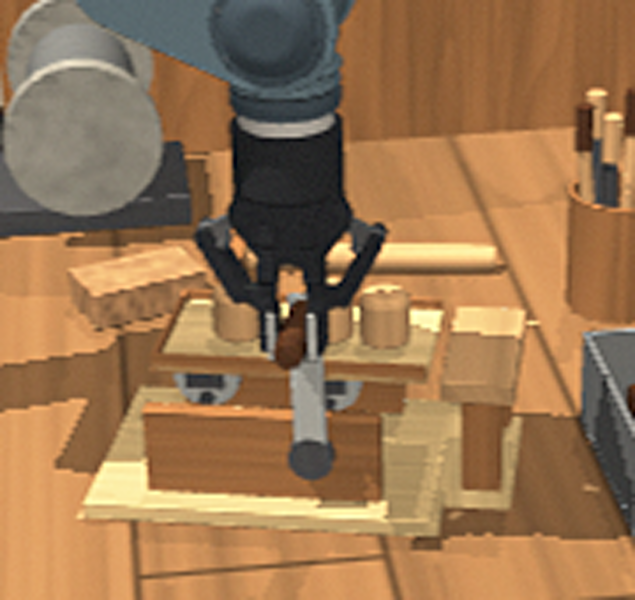

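The side crop shows the arm standing practically upright, from the hub at (312,460) to the grip at (300,330). Three feet are up and the tray is level with the ledge. I'll measure the arm's tilt from its edges cast onto the plane of its face.

```bash
python3 - <<'E'
from h import *
p,D=manip.capture("side"); k=K("side"); f,cx,cy,T=k; Ti=np.linalg.inv(T)
def onface(u,v,yl=-102):
    d=Ti[:3,:3]@np.array([(u-cx)/f,(v-cy)/f,1]); o=Ti[:3,3]
    s=(yl-(o[:2]-O)@Y)/(d[:2]@Y); q=o+s*d; return loc(q)[0],q[2]
hsv=cv2.cvtColor(p,cv2.COLOR_BGR2HSV); b=p.astype(int)
# arm rows in full image
R=[]
for v in range(224,248):
    row=hsv[v,296:318]; g=np.where((row[:,1]<45)&(row[:,2]>100))[0]
    if len(g)>=5: R.append((v,296+g.min(),296+g.max(),*onface(296+(g.min()+g.max())/2,v)))
R=np.array(R); print(R[::3].round(1)); c=np.polyfit(R[:,4],R[:,3],1); print("tilt dx/dz",c[0],"x at z=60",np.polyval(c,60))
E
```

```text
[[224.  304.  311.   44.1 136.1]
 [227.  303.  311.   42.6 127.4]
 [230.  303.  311.   42.3 118.7]
 [233.  303.  317.   49.8 110.4]
 [236.  304.  311.   43.1 101.3]
 [239.  303.  311.   41.5  92.4]
 [242.  304.  311.   42.5  83.7]]
tilt dx/dz 0.019753324626639156 x at z=60 43.01161435009836
```

>>> apply_moves(
  moves=[
    {"delta_pos": [0.5,0,0],"turn": 0,"hand": -0.8},
    {"delta_pos": [0.5,0,0],"turn": 0,"hand": -0.8},
    {"delta_pos": [0.5,0,0],"turn": 0,"hand": -0.8},
    {"delta_pos": [0.5,0,0],"turn": 0,"hand": -0.8},
  ],
)

```text
clock: 20.82
tool_pos: [544.5, -24.8, 173.2]
tcp_rot: [-0.001, 0.793, 0.61, -0.001]
wrist_force: [-10.8, 0.4, 8.8]
finger_gap: 20.2
gripper_force: 64.1
```

```bash
python3 - <<'E'
from h import *
o=manip.observe(); print(loc(o["tool_pos"]),o["tool_pos"],o["wrist_force"],o["joint_vel"].round(3))
print(manip.finish_job())
E
```

```text
[  38.73231583 -143.09966079] [544.47176194 -24.84854587 173.22313871] [-10.75420195   0.44882313   8.7683285 ] [-0.     0.001 -0.001 -0.001 -0.001  0.001]
the job is handed in; nothing more can be done
None
```

I handed the job in at about 21 s: three feet stand upright in the tray, the fourth is left on the bench, and the gripper is holding the lever upright to within about 0.02 rad, with the tray floor level with the ledge.

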